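# Isolate the tagged vacuum line at the bench valve box

### The job

Shut off the tagged vacuum line at the valve box: push the box's sliding cover all the way back, push the one handle that has the round tag on its hub clockwise until it is fully shut, then push the cover all the way forward again so that it is closed over the valves. Do it all by pushing with the fingers, without gripping the cover's bar or the handles; leave the other two handles open and do not disturb the loose things lying around.

Things in the scene. Friction and masses are not known exactly. Their poses are not given: they have to be found in the camera images.
- valve_box: Grey sheet-metal box fixed on the table, 180 (x) x 236 (y) x 59 mm high, three fittings and a round gauge on its front (-x). Origin: centre of its underside; x to its back, y to its left. Rear half closed; the front half is an open bay (inside x -86 to -2, y -114 to 114 mm) with three valves in a row along y. Front wall 51 mm high; the guide rails along both sides end 59 mm above the table
- cover (a joint): Slide of the flat aluminium cover (90 x 222 mm, top 55.5 mm above the table) that runs in the box's two side rails: 0 = closed over the valve bay, 0.082 m = fully back over the closed rear half (the bay is open). It slides along the box's +x. Stops at both ends; it stays where it is left; about 3 N moves it
- cover_bar (a point): Centre of the black push bar that stands across the cover near its front edge and moves with it: 84 mm long along the box's y, 11 mm thick along x, 55.5 to 71.5 mm above the table (this point 63 mm). With the cover closed it is 75 mm in front of the box's centre. Free to push on its front and rear faces: 10 mm of cover in front of it, 55 mm behind it
- tagged_valve: The valve whose handle has the round tag: a flat steel disc, 30 mm across, on the hub under the nut, its top 48 mm above the table. It stands in any one of the row's three places, 62 mm apart, 24 mm in front of the box's centre, at 55, -7 and -69 mm along the box's y. Origin on its handle's vertical axis, 27 mm above the table; axes as the box's
- tagged_handle (a joint): Angle of the tagged handle: lever 42 mm long from its axis, 11 mm wide, from 38 to 46 mm above the table, black sleeve on its outer 28 mm. 0 = open (points to the front, -x of its valve); 1.571 = shut (points left, +y of its valve): clockwise seen from above. Stops at both ends, stays where it is left, about 3 N at the sleeve turns it
- tagged_handle_end (a point): Outer end of the tagged handle, 42 mm from its axis, 42 mm above the table; moves with the handle
- plain_a_valve: One of the two valves without a tag (hub 18 mm across, nut bare); otherwise like the tagged one. Origin on its axis, 27 mm above the table
- plain_a_handle (a joint): Angle of this valve's plain lever handle without a tag, same lever and same directions as the tagged one; it starts open and shall stay open
- plain_b_valve: The other valve without a tag. Origin on its axis, 27 mm above the table
- plain_b_handle (a joint): Angle of this valve's plain lever handle without a tag, same lever and same directions as the tagged one; it starts open and shall stay open
- tip_tube: Small clear tube with a cap, 62 x 14 x 14 mm, loose, lying beside the box on its right; origin under its middle; leave it alone
- screwdriver_2: Jeweller's screwdriver, 100 x 10 x 10 mm, loose on the bare table to the right; origin under its middle; leave it alone
- petri_dish: Petri dish, 66 mm across, 12 mm high, loose on the table to the right; origin at the centre of its underside; leave it alone
- tape_roll: Roll of tape lying flat, 65 mm across, 12 mm high, loose, far to the right; origin at the centre of its underside; leave it alone
- loupe: Loupe standing on its skirt, 38 mm across, 32 mm high, loose, close to the box on its left; origin at the centre of its underside; leave it alone

How it is judged:
By the outcome, as a careful person would: the job done as asked, in the order asked, and still so for the second after the job is handed in, with the robot touching nothing.
It also fails if it takes over 51 s, if anything falls off the work surface, if the arm or the gripper's body presses on something with over 40 N, if the wrist force passes 120 N, or if a joint passes its speed limit or range.

### The arm

A 6-joint arm with a two-finger parallel gripper is mounted at the origin on a cart in front of the work surface, level with it; the furniture and walls round the work are solid. World frame = base frame: x ahead of the robot, y to its left, z up, the work surface at z = 0. Lengths are in m, angles in degrees, forces in N, time in s.
With the tool pointing down it reaches from about 0.25 to 0.725 m from the base axis. Payload 9.7 kg.
Tool frame: the origin (TCP) lies between the finger pads; the fingertips stand 19 mm ahead of it and the grasp point (between the pads) is the TCP; z points along the fingers, y is the line along which they close (so a half turn about z gives the same grasp; the last joint's range is limited). The gripper opens to 85 mm and grips with 20 to 120 N. Pads are 22 mm wide; open, the fingers measure 114 mm over their backs; the gripper's body (76 mm by 85 mm) begins 54 mm behind the grasp point. The pads swing forward as they close: fully open they stand 13 mm farther back than shut.
Start: joints at [-70.76, 4.979, 10.078, 95.1, 0, 90], TCP at [0.181, -0.519, 0.219] pointing down, gripper open.
Joint ranges: [-179.16, 179.16], [-48.56, 103.87], [-65.8, 70.77], [-126.05, 130.52], [-82.76, 87.17], [-180, 180]. Speed limits (degrees/s): [127.2, 127.2, 147.25, 180, 180, 180].

### API

Orientations are given as [roll, pitch, yaw] about the fixed x, y, z axes, in that order (R = Rz(yaw) Ry(pitch) Rx(roll)).
In Python, from workcell import telemetry, camera, calibration, workorder gives the robot as it stands.
- The arm moves only by the tool play_rows, never from a script. Its argument "increments" is a list of rows, each a list of 3 entries, a list of its own where there are three numbers: the shift along the tool's x, y, z in mm, then the turn, a rotation vector about the tool's x, y, z in degrees, then the closure, from 0 (fully open) to 1 (shut). In form: [[[x, y, z], [ax, ay, az], jaw], ...]. A call has 1 to 20 rows; each row is the pose to reach, as a shift and turn from the pose commanded when the call began, along the tool's axes at that moment; what a row does not reach only later rows make up. A row lasts 1/10 s, in which the tool goes at most 50 mm and 8.59 degrees, less where a joint would pass 70% of its speed; a pose out of reach is approached as far as the arm can. A call with a gripper value outside its range is refused whole. The fingers move at their own pace and stop on an object; "grip_force" is the grip in N (left out, the last holds). Time passes only in rows, so rows that repeat a pose let the fingers close. It gives the time, the measured TCP pose, the force, the opening and the grip force at its end, in the units of the state.
- telemetry.get_obs(): the state, without advancing time (a new reading comes with each control period).
- camera(name): name is "side" or "top"; returns (picture, depth): 400x640x3 uint8, red, green, blue; 400x640 float32, m along the optical axis (not along the pixel's ray), 0 where there is no reading.
- calibration(name): a dict with "vertical_fov" (degrees; the focal length in pixels is half the picture's height over the tangent of half this angle, whatever the lens; pixels are square), "cx", "cy" (the principal point, pixels), "rvec" (rotation vector, rad) and "tvec" (3), from world to camera coordinates, as OpenCV has them. Camera axes: x right, y down, z forward; pixel columns grow to the right and rows downward; lengths in m; the calibration is good to about 2 mm. A picture is of the moment at which its call begins. calibration takes no time and is no camera call.
- workorder.job_done(): hands the job in; it is judged then, once.
The state is a dict: "time": time; "q": joint angles; "qd": joint speeds; "joint_efforts": joint torques, N m; "ee_pos": TCP position; "tcp_rot": TCP orientation; "wrist_force": force on the tool from outside, world axes, zero at the start; "torque": the same for the moment, N m; "opening": finger opening in m; "grasp_force": force on a finger pad.
Only numpy, scipy, OpenCV 4.12 (cv2) and the standard library are available. Lean on these libraries where they do the work, as an engineer would, in place of code of your own. Each camera call takes 0.05 s, during which the arm holds its last target. There are 200 camera calls.

## Working session

There is one attempt and no reset: what is moved stays moved. The work goes in short steps, Python scripts to look and compute and a tool call to move; the robot and the scene stay as the last step left them, time stands still between calls to the robot, and variables do not carry over. Pictures are saved under pics/ and viewed, at most 10 in all, crops included, and the job is handed in when it is done.

Besides the shell and the picture viewer there is one more tool, called after ">>>" by a JSON object that holds its "op" and its "data", one argument or row to a line. play_rows: Moves the arm, as the interface text tells. Its arguments: {"type":"object","properties":{"increments":{"type":"array"},"grip_force":{"type":"number"}},"required":["increments"]}

```bash
mkdir -p pics
cat > h.py <<'E'
import numpy as np,cv2
from workcell import telemetry,camera,calibration,workorder
def cal(n):
    c=calibration(n);f=200/np.tan(np.radians(c["vertical_fov"])/2)
    R=cv2.Rodrigues(np.array(c["rvec"],float))[0];return f,c["cx"],c["cy"],R,np.array(c["tvec"],float).ravel()
def onz(n,u,v,z):
    f,cx,cy,R,t=cal(n);d=R.T@np.array([(u-cx)/f,(v-cy)/f,1]);o=-R.T@t
    return o+d*(z-o[2])/d[2]
def proj(n,p):
    f,cx,cy,R,t=cal(n);q=R@np.array(p)+t;return q[0]/q[2]*f+cx,q[1]/q[2]*f+cy
E
python3 - <<'E'
from h import *
for n in("top","side"):
    p,d=camera(n);cv2.imwrite(f"pics/{n}0.png",p[:,:,::-1]);np.save(f"{n}0.npy",d)
    f,cx,cy,R,t=cal(n);print(n,f,cx,cy,-R.T@t,R.tolist(),calibration(n))
o=telemetry.get_obs();print(o)
E
```

```text
top 447.8112786794868 319.0584078052936 199.33595631054914 [0.30873209 0.07788451 1.43636714] [[0.02730385737785279, -0.9996261605349939, -0.0014277767179559642], [-0.9864581322542223, -0.026713051067540516, -0.1618232560918673], [0.16172461990000458, 0.005826841059223015, -0.986818724610285]] {'vertical_fov': 48.13267406363199, 'cx': 319.0584078052936, 'cy': 199.33595631054914, 'rvec': array([ 2.16386046, -2.10580862,  0.16995979]), 'tvec': array([0.07147663, 0.53906942, 1.36705059])}
side 375.95666593876723 313.45898424410456 197.32469438172882 [0.26755651 0.78992433 0.77843935] [[-0.9325881218400578, -0.3605279747281067, 0.017290877400618104], [-0.25220192065552416, 0.6166105428731783, -0.7457785392697411], [0.25821228905785687, -0.6998649997364448, -0.6659695157613506]] {'vertical_fov': 56.023829514032656, 'cx': 313.45898424410456, 'cy': 197.32469438172882, 'rvec': array([ 0.5149579 , -2.70213068,  1.2149653 ]), 'tvec': array([0.52084994, 0.16094596, 1.00217089])}
{'time': 0.1, 'q': array([-7.07612780e+01,  5.01030615e+00,  1.00359994e+01,  9.51003041e+01,
       -1.08243737e-03,  8.99995131e+01]), 'qd': array([-0.0372692 , -0.12778635,  0.21537904, -0.03886276,  0.00645642,
        0.01242016]), 'joint_efforts': array([-3.97707854e-04, -5.21562624e+01,  4.65652978e+01,  1.60284166e-02,
       -1.82923611e-05, -1.13010555e-05]), 'ee_pos': array([ 0.18114262, -0.51905804,  0.21880454]), 'tcp_rot': array([-1.79925389e+02,  1.08180240e-03,  1.92392103e+01]), 'wrist_force': array([ 0.99107029, -1.39518657,  0.39337777]), 'torque': array([ 0.04415141,  0.03710219, -0.01306447]), 'grasp_force': 0.0, 'opening': 0.08532951123307268}
```

View pics/top0.png

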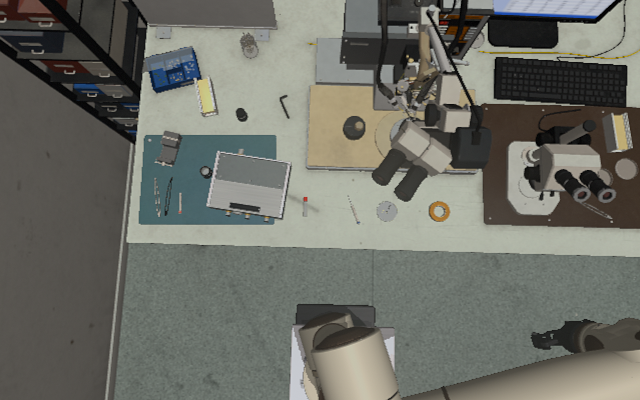

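View pics/side0.png

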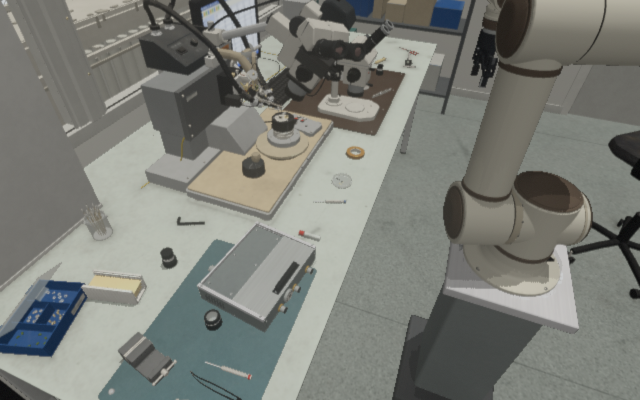

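The top view shows the box at about cols 207–292, rows 150–218, with the black bar near (244,208). The loupe is at (206,171) and the tube at (305,205). I'll enlarge it next.

Run:
```python
from h import *
a=cv2.imread("pics/top0.png")[140:230,195:315];b=cv2.imread("pics/side0.png")[215:335,190:330]
cv2.imwrite("pics/c1.png",cv2.resize(a,None,fx=6.5,fy=6.5,interpolation=cv2.INTER_CUBIC))
cv2.imwrite("pics/c2.png",cv2.resize(b,None,fx=5,fy=5,interpolation=cv2.INTER_CUBIC))
```

```text
(no output)
```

View pics/c1.png

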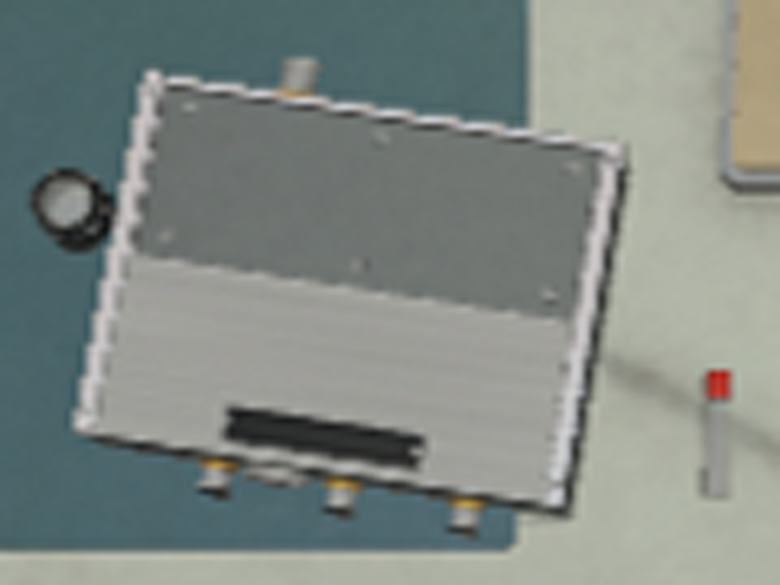

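View pics/c2.png

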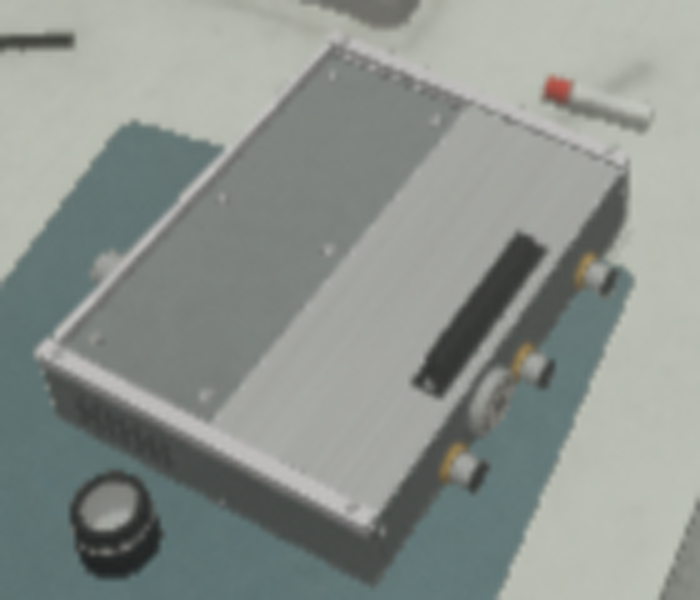

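The crop shows the rail-top corners at RL (150,76), RR (620,148), FL (82,425) and FR (562,505). The bar top runs from (232,405) to (418,468). In the side crop the corners are RL (42,352), RR (338,42), FR (625,160) and FL (375,530).

```bash
cat >> h.py <<'E'
def fit(src,dst):
    a=np.array(src);b=np.array(dst);ca=a.mean(0);cb=b.mean(0);h=(a-ca).T@(b-cb)
    th=np.arctan2(h[0,1]-h[1,0],h[0,0]+h[1,1]);R=np.array([[np.cos(th),-np.sin(th)],[np.sin(th),np.cos(th)]])
    t=cb-R@ca;return np.degrees(th),t,np.abs(b-(a@R.T+t)).max()
E
python3 - <<'E'
from h import *
L=[(.09,.118),(.09,-.118),(-.09,.118),(-.09,-.118)]
T=lambda p:(195+(p[0]+.5)/6.5-.5,140+(p[1]+.5)/6.5-.5)
S=lambda p:(190+(p[0]+.5)/5-.5,215+(p[1]+.5)/5-.5)
w=[onz("top",*T(p),.059)[:2] for p in[(150,76),(620,148),(82,425),(562,505)]];print(np.round(w,4),fit(L,w))
w2=[onz("side",*S(p),.059)[:2] for p in[(42,352),(338,42),(375,530),(625,160)]];print(np.round(w2,4),fit(L,w2))
th,t,_=fit(L,w)
for p in[(232,405),(425,440),(418,468),(226,435)]:print("bar",onz("top",*T(p),.0715))
for p in[(523,235),(548,250),(440,397),(413,380)]:print("barS",onz("side",*S(p),.0715))
print("loupe",onz("top",*T((68,200)),.032))
print("mat/tube",onz("top",*T((715,435)),.014))
# depth based check: box top points
for n,sc in(("top",T),):
    d=np.load("top0.npy");f,cx,cy,R,tt=cal(n)
    for u,v in((245,170),(240,190),(270,195)):
        z=d[v,u];print(R.T@(np.array([(u-cx)/f*z,(v-cy)/f*z,z])-tt))
E
```

```text
[[0.6803 0.412 ]
 [0.6504 0.1812]
 [0.5073 0.4335]
 [0.475  0.2022]] (np.float64(-7.410021029591514), array([0.57824539, 0.30719627]), np.float64(0.0030922375822868275))
[[0.6811 0.4108]
 [0.6481 0.1862]
 [0.5014 0.4346]
 [0.477  0.2057]] (np.float64(-7.147924028045736), array([0.57689606, 0.3093197 ]), np.float64(0.00512326403953739))
bar [0.51702575 0.35968056 0.0715    ]
bar [0.50273223 0.26723194 0.0715    ]
bar [0.48926934 0.26989202 0.0715    ]
bar [0.50256831 0.36166962 0.0715    ]
barS [0.50149632 0.27733198 0.0715    ]
barS [0.48708626 0.28110827 0.0715    ]
barS [0.49978651 0.37293027 0.0715    ]
barS [0.5145486  0.36942431 0.0715    ]
loupe [0.6233294  0.45499535 0.032     ]
mat/tube [0.51727988 0.1321214  0.014     ]
[0.62504146 0.32441317 0.04471671]
[0.55769931 0.33441579 0.05707539]
[0.54414151 0.23958889 0.05834221]
```

```bash
cat >> h.py <<'E'
from scipy.spatial.transform import Rotation as Ro
C=np.array([.578,.308]);TH=np.radians(-7.3)
def w(lx,ly,z):
    return np.array([C[0]+np.cos(TH)*lx-np.sin(TH)*ly,C[1]+np.sin(TH)*lx+np.cos(TH)*ly,z])
def rel(pos,rpy,pts,yaw=None):
    R=Ro.from_euler("xyz",rpy,degrees=True)
    for p in pts:print(np.round(R.inv().apply(np.array(p)-pos)*1000,1).tolist())
    if yaw is not None:print("turn",np.round(np.degrees((R.inv()*Ro.from_euler("xyz",[180,0,yaw],degrees=True)).as_rotvec()),1))
def loc(p):
    d=np.array(p[:2])-C;return np.round(1000*np.array([np.cos(TH)*d[0]+np.sin(TH)*d[1],-np.sin(TH)*d[0]+np.cos(TH)*d[1]]),1)
E
python3 - <<'E'
from h import *
d=np.load("top0.npy");f,cx,cy,R,t=cal("top");v,u=np.mgrid[:400,:640]
P=(np.stack([(u-cx)/f*d,(v-cy)/f*d,d],-1)-t)@R
m=(d>0)&(P[...,2]>.08)&(P[...,1]>-.5)&(P[...,1]<.5)&(P[...,0]>.25)&(v<240)
for y in np.arange(-.5,.5,.1):
    k=m&(P[...,1]>y)&(P[...,1]<y+.1)
    if k.any():i=np.argmin(np.where(k,P[...,0],9));print(round(y,1),P.reshape(-1,3)[i])
o=telemetry.get_obs()
rel(np.array([.1811,-.519,.2188]),[180,0,19.24],[(.3,-.3,.22),(.36,0,.2),w(-.1065,0,.2),w(-.1065,0,.079)],-7.3)
E
```

```text
-0.5 [ 1.14387675 -0.48600864  0.10236255]
-0.4 [ 1.00281252 -0.3243894   0.12542187]
-0.3 [ 0.54810969 -0.23983425  0.4615208 ]
-0.2 [ 0.47440601 -0.11751293  0.4354202 ]
-0.1 [ 0.48325065 -0.09748873  0.42045309]
-0.0 [0.74042204 0.00081785 0.08364036]
0.2 [1.1322674  0.26861604 0.17582667]
0.3 [1.02973713 0.33510081 0.0931697 ]
0.4 [0.95822778 0.49747956 0.11731421]
[184.4, -167.6, -1.2]
[339.9, -431.1, 18.8]
[552.0, -697.6, 18.8]
[552.0, -697.6, 139.8]
turn [ 0.  -0.  26.5]
```

>>> {"op": "play_rows", "data": {
  "increments": [
    [[52,-59,0],[0,0,0],1],
    [[104,-118,0],[0,0,0],1],
    [[156,-178,0],[0,0,5],1],
    [[190,-244,5],[0,0,10],1],
    [[223,-310,10],[0,0,15],1],
    [[257,-375,15],[0,0,20],1],
    [[257,-375,18],[0,0,26.5],1],
    [[298,-432,18],[0,0,26.5],1],
    [[339,-488,18],[0,0,26.5],1],
    [[379,-544,18],[0,0,26.5],1],
    [[379,-544,18],[0,0,26.5],1],
    [[422,-582,18],[0,0,26.5],1],
    [[465,-620,18],[0,0,26.5],1],
    [[508,-658,18],[0,0,26.5],1],
    [[552,-698,18],[0,0,26.5],1],
    [[552,-698,18],[0,0,26.5],1],
    [[552,-698,50],[0,0,26.5],1],
    [[552,-698,90],[0,0,26.5],1],
    [[552,-698,115],[0,0,26.5],1],
    [[552,-698,115],[0,0,26.5],1]
  ]
}}

```text
time: 2.1
ee_pos: [0.4127, -0.0187, 0.1649]
tcp_rot: [-177.9, 0.1, -4.0]
wrist_force: [0.5, -0.2, 0.4]
opening: 0.0002
grasp_force: 0.0
```

Run:
```python
from h import *
o=telemetry.get_obs();print(o["time"],o["ee_pos"],o["tcp_rot"],o["wrist_force"],o["opening"],loc(o["ee_pos"]))
a=camera("top")[0][:,:,::-1][140:250,180:320];b=camera("side")[0][:,:,::-1][180:335,190:360]
a=cv2.resize(a,(560,440),interpolation=3)
b=cv2.resize(b,None,fx=3.5,fy=3.5,interpolation=3)
cv2.imwrite("pics/d.png",b)
```

```text
2.1 [ 0.41270627 -0.01865525  0.16487127] [-1.77912328e+02  1.14301513e-01 -4.02981436e+00] [ 0.53529869 -0.21564521  0.41905667] 0.00024179981867494813 [-122.4 -345. ]
```

View pics/d.png

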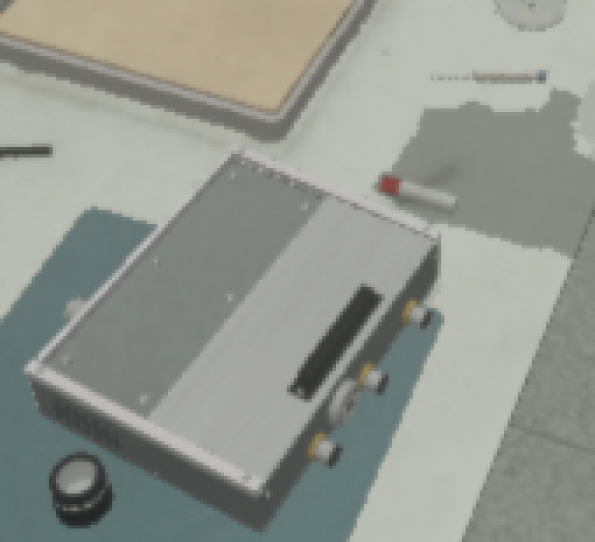

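The arm is lagging and hasn't reached the box yet. The box view is unchanged. I'll settle it, then continue.

>>> {"op": "play_rows", "data": {
  "increments": [
    [[0,0,-30],[0,0,0],1],
    [[0,0,-30],[0,0,0],1],
    [[0,0,-30],[0,0,0],1]
  ]
}}

```text
time: 2.5
ee_pos: [0.4127, -0.0197, 0.197]
tcp_rot: [-177.9, -0.0, -4.0]
wrist_force: [-0.5, 0.7, -0.4]
opening: 0.0001
grasp_force: 0.0
```

```bash
cat > r.py <<'E'
import sys
from h import *
o=telemetry.get_obs();print(np.round(o["time"],2),np.round(o["ee_pos"],4),np.round(o["tcp_rot"],2),np.round(o["wrist_force"],1),loc(o["ee_pos"]))
# args: lx,ly,z triples in mm
pts=[w(*(np.array(list(map(float,a.split(","))))/1000)) for a in sys.argv[1:]]
if pts: rel(o["ee_pos"],o["tcp_rot"],pts,-7.3)
E
python3 r.py -- 2>/dev/null || python3 r.py " -106.5,0,200" " -106.5,0,79"
```

```text
2.5 [ 0.4127 -0.0197  0.197 ] [-1.7791e+02 -3.0000e-02 -4.0200e+00] [-0.5  0.7 -0.4] [-122.3 -346. ]
2.5 [ 0.4127 -0.0197  0.197 ] [-1.7791e+02 -3.0000e-02 -4.0200e+00] [-0.5  0.7 -0.4] [-122.3 -346. ]
[35.6, -344.4, 9.5]
[35.5, -340.0, 130.5]
turn [-2.1  0.   3.3]
```

>>> {"op": "play_rows", "data": {
  "increments": [
    [[3,-25,1],[-2.1,0,3.3],1],
    [[6,-55,2],[-2.1,0,3.3],1],
    [[9,-85,3],[-2.1,0,3.3],1],
    [[12,-115,3],[-2.1,0,3.3],1],
    [[15,-145,4],[-2.1,0,3.3],1],
    [[18,-175,5],[-2.1,0,3.3],1],
    [[21,-205,6],[-2.1,0,3.3],1],
    [[24,-235,7],[-2.1,0,3.3],1],
    [[27,-265,8],[-2.1,0,3.3],1],
    [[30,-295,9],[-2.1,0,3.3],1],
    [[33,-325,9.5],[-2.1,0,3.3],1],
    [[35.6,-344,9.5],[-2.1,0,3.3],1],
    [[35.6,-344,9.5],[-2.1,0,3.3],1],
    [[35.6,-344,9.5],[-2.1,0,3.3],1],
    [[35.6,-344,9.5],[-2.1,0,3.3],1]
  ]
}}

```text
time: 4.0
ee_pos: [0.4423, -0.018, 0.1987]
tcp_rot: [-177.8, 0.2, -3.7]
wrist_force: [1.0, -0.8, 0.1]
opening: 0.0001
grasp_force: 0.0
```

```bash
python3 r.py " -106.5,0,79"
```

```text
4.0 [ 0.4423 -0.018   0.1987] [-177.85    0.18   -3.72] [ 1.  -0.8  0.1] [ -93.2 -340.6]
[8.3, -336.1, 132.4]
turn [-2.1  0.2  3.6]
```

Run:
```python
from h import *
o=telemetry.get_obs();print(np.round(o["q"],1),np.round(o["qd"],1),np.round(o["joint_efforts"],1),o["torque"])
```

```text
[ -3.8  -9.9  -6.6  93.5   2.2 179.9] [ 0.   1.7  1.6 -0.  -0.  -0.1] [ -0.  -36.   46.5   0.    0.1  -0. ] [-0.05545755 -0.05110052 -0.02092486]
```

Joint 6 hit its range limit at 180. I'll use the half-turn orientation instead (yaw 172.7).

>>> {"op": "play_rows", "data": {
  "increments": [
    [[0,0,0],[0,0,-8.4],1],
    [[0,-17,0],[0,0,-16.8],1],
    [[1,-34,0],[0,0,-25.2],1],
    [[1,-51,1],[0,0,-33.6],1],
    [[2,-68,1],[0,0,-42],1],
    [[2,-85,2],[0,0,-50.4],1],
    [[3,-102,2],[0,0,-58.8],1],
    [[3,-119,3],[0,0,-67.2],1],
    [[4,-136,3],[0,0,-75.6],1],
    [[4,-153,4],[0,0,-84],1],
    [[4,-170,4],[0,0,-92.4],1],
    [[5,-187,5],[0,0,-100.8],1],
    [[5,-204,5],[0,0,-109.2],1],
    [[6,-221,6],[0,0,-117.6],1],
    [[6,-238,6],[0,0,-126],1],
    [[7,-255,7],[0,0,-134.4],1],
    [[7,-272,7],[0,0,-142.8],1],
    [[8,-290,8],[0,0,-151.2],1],
    [[8,-310,9],[0,0,-159.6],1],
    [[8,-336,9],[0,0,-168],1]
  ]
}}

```text
time: 6.0
ee_pos: [0.472, 0.3173, 0.2022]
tcp_rot: [177.9, -0.6, 164.6]
wrist_force: [-0.0, -0.2, 1.2]
opening: -0.0002
grasp_force: 0.0
```

>>> {"op": "play_rows", "data": {
  "increments": [
    [[0,0,0],[0,0,0],1],
    [[0,0,0],[0,0,0],1]
  ]
}}

```text
time: 6.2
ee_pos: [0.4718, 0.317, 0.2019]
tcp_rot: [178.0, -0.7, 164.2]
wrist_force: [-0.3, -0.2, 0.6]
opening: 0.0001
grasp_force: 0.0
```

```bash
sed -i 's/pts,-7.3/pts,172.7/' r.py; python3 r.py " -106.5,0,200" " -106.5,0,79"
```

```text
6.2 [0.4718 0.317  0.2019] [177.97  -0.66 164.23] [-0.3 -0.2  0.6] [-106.5   -4.5]
[0.7, 4.4, 2.1]
[-0.7, 0.1, 123.0]
turn [ 2.1 -0.5 -8.5]
```

>>> {"op": "play_rows", "data": {
  "increments": [
    [[0.7,4.4,2],[2.1,-0.5,-8.5],1],
    [[0.3,3,40],[2.1,-0.5,-8.5],1],
    [[0,1.5,80],[2.1,-0.5,-8.5],1],
    [[-0.5,0.5,110],[2.1,-0.5,-8.5],1],
    [[-0.7,0.1,122.5],[2.1,-0.5,-8.5],1],
    [[-0.7,0.1,122.5],[2.1,-0.5,-8.5],1],
    [[-0.7,0.1,122.5],[2.1,-0.5,-8.5],1]
  ]
}}

```text
time: 6.9
ee_pos: [0.4732, 0.3214, 0.0815]
tcp_rot: [179.9, 0.1, 172.7]
wrist_force: [0.4, 0.5, 0.7]
opening: -0.0002
grasp_force: 0.0
```

```bash
python3 r.py " -10,0,79"
python3 - <<'E'
from h import *
a=camera("top")[0][:,:,::-1][130:230,185:315];b=camera("side")[0][:,:,::-1][200:340,180:350]
a=cv2.resize(a,(520,400),interpolation=2)
b=cv2.resize(b,(680,560),interpolation=2)
cv2.imwrite("pics/e.png",b)
E
```

```text
6.9 [0.4732 0.3214 0.0815] [1.7992e+02 1.1000e-01 1.7271e+02] [0.4 0.5 0.7] [-105.6   -0. ]
[-95.6, 0.0, 2.7]
turn [0.1 0.1 0. ]
```

View pics/e.png

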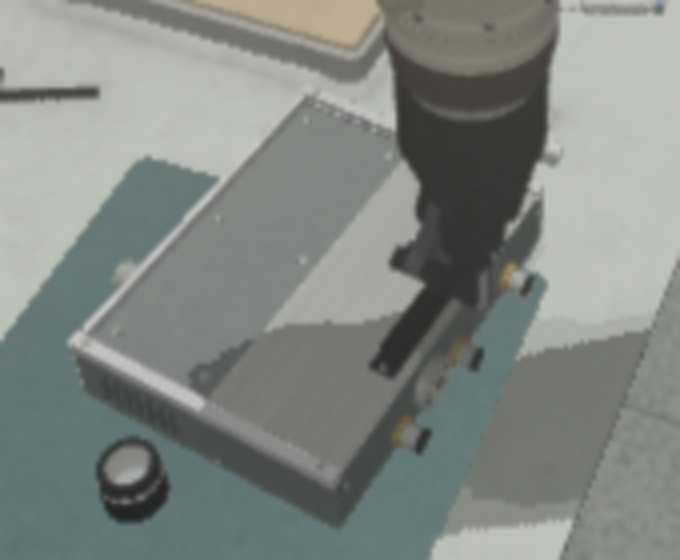

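Run:
```python
from h import *
for z in(.0625,.0815):
    u,v=proj("side",(.4732,.3214,z));print((u-180)*4,(v-200)*4)
for p in[(-.075,0,.0715),(-.075,.042,.0715),(-.075,-.042,.0715),(-.09,-.118,.059),(-.09,.118,.059)]:
    u,v=proj("side",w(*p));print(p,(u-180)*4,(v-200)*4)
```

```text
472.0491716659358 327.9527297247855
471.70867722069625 307.80967224335745
(-0.075, 0, 0.0715) 425.62891696395263 296.91985738696894
(-0.075, 0.042, 0.0715) 385.99620740977 351.0197101236829
(-0.075, -0.042, 0.0715) 462.78804307877067 246.19652120203477
(-0.09, -0.118, 0.059) 545.1543380428195 184.16331397277906
(-0.09, 0.118, 0.059) 332.82313128054466 483.99162987741056
```

>>> {"op": "play_rows", "data": {
  "increments": [
    [[-4,0,2],[0,0,0],1],
    [[-8,0,2],[0,0,0],1],
    [[-12,0,2],[0,0,0],1],
    [[-16,0,2],[0,0,0],1],
    [[-20,0,2],[0,0,0],1],
    [[-24,0,2],[0,0,0],1],
    [[-28,0,2],[0,0,0],1],
    [[-32,0,2],[0,0,0],1],
    [[-36,0,2],[0,0,0],1]
  ]
}}

```text
time: 7.9
ee_pos: [0.5086, 0.3168, 0.0779]
tcp_rot: [180.0, 0.0, 172.8]
wrist_force: [0.4, -0.4, -0.1]
opening: -0.0003
grasp_force: 0.0
```

```bash
python3 r.py " 2,0,80";  python3 - <<'E'
from h import *
b=camera("side")[0][:,:,::-1][200:340,180:350]
b=cv2.resize(b,(680,560),interpolation=2)
cv2.imwrite("pics/f.png",b)
E
```

```text
7.9 [0.5086 0.3168 0.0779] [1.7999e+02 2.0000e-02 1.7278e+02] [ 0.4 -0.4 -0.1] [-69.9  -0.1]
[-71.9, -0.0, -2.1]
turn [0.  0.  0.1]
```

View pics/f.png

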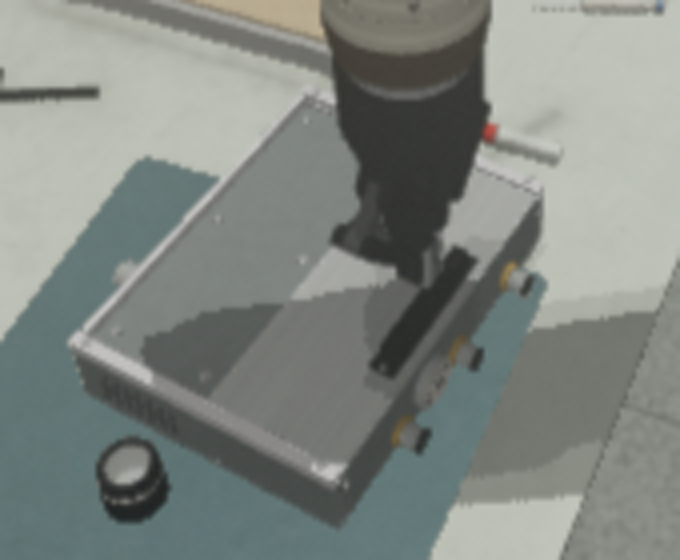

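The fingers passed over the bar without moving it: it is still at (380,370)–(470,255). The tips are therefore higher than assumed, so I'll measure them from depth.

Run:
```python
from h import *
v,u=np.mgrid[:400,:640]
for n in("side","top"):
    im,d=camera(n);f,cx,cy,R,t=cal(n)
    P=(np.stack([(u-cx)/f*d,(v-cy)/f*d,d],-1)-t)@R
    D=P[...,:2]-C;lx=np.cos(TH)*D[...,0]+np.sin(TH)*D[...,1];ly=-np.sin(TH)*D[...,0]+np.cos(TH)*D[...,1];z=P[...,2]
    m=(d>0)&(abs(lx+60)<60)&(abs(ly)<.06)
    m=(d>0)&(abs(lx+.06)<.06)&(abs(ly)<.06)
    for a in np.arange(.05,.16,.008):
        k=m&(z>a)&(z<=a+.008)
        if k.sum():print(n,round(a,3),k.sum(),"lx",np.round(np.percentile(lx[k],[2,50,98])*1000),"ly",np.round(np.percentile(ly[k],[2,50,98])*1000))
    if n=="side":
        for vv in range(255,300,2):
            print(vv,[int(round(1000*z[vv,c])) for c in range(262,304,3)])
```

```text
side 0.05 1025 lx [-87. -45.  -2.] ly [-56.  21.  59.]
side 0.058 69 lx [-84. -78. -28.] ly [-39.   7.  51.]
side 0.066 142 lx [-79. -74. -68.] ly [-39.   6.  41.]
side 0.082 1 lx [-77. -77. -77.] ly [4. 4. 4.]
side 0.09 9 lx [-81. -80. -76.] ly [-3.  6. 10.]
side 0.098 27 lx [-82. -77. -64.] ly [-14.   6.  13.]
side 0.106 19 lx [-81. -78. -68.] ly [-5.  5. 13.]
side 0.114 13 lx [-82. -77. -76.] ly [-3.  6. 13.]
side 0.122 12 lx [-81. -80. -77.] ly [-8. -1. 11.]
side 0.13 23 lx [-84. -82. -77.] ly [-23.  -3.  20.]
side 0.138 68 lx [-83. -80. -61.] ly [-34.  13.  31.]
side 0.146 44 lx [-83. -81. -60.] ly [-42.  14.  40.]
side 0.154 55 lx [-87. -82. -77.] ly [-47.   2.  45.]
255 [49, 47, 188, 189, 184, 149, 152, 160, 162, 141, 56, 57, 56, 55]
257 [51, 184, 186, 185, 178, 144, 143, 150, 155, 135, 53, 54, 55, 56]
259 [180, 182, 184, 183, 175, 175, 143, 143, 140, 125, 56, 54, 56, 54]
261 [50, 179, 180, 185, 182, 170, 158, 135, 133, 119, 56, 54, 53, 54]
263 [54, 54, 178, 182, 179, 165, 152, 139, 122, 112, 69, 71, 56, 54]
265 [55, 54, 56, 178, 169, 158, 145, 120, 113, 106, 73, 67, 59, 56]
2
[... 532 characters left out ...]
55, 41, 25, 9, 1]
285 [56, 55, 52, 58, 56, 71, 69, 58, 54, 52, 33, 27, 0, -1]
287 [55, 55, 54, 54, 56, 71, 64, 57, 54, 44, 25, 28, 27, 1]
289 [55, 56, 54, 56, 55, 64, 56, 53, 50, 43, 22, 24, 25, 778]
291 [56, 55, 57, 57, 58, 57, 56, 54, 44, 43, 32, 19, 24, 2]
293 [54, 55, 57, 56, 55, 57, 51, 49, 46, 40, 26, 2, -2, 1]
295 [56, 56, 54, 55, 54, 58, 57, 44, 43, 32, 0, -1, 0, 1]
297 [53, 55, 55, 56, 57, 54, 53, 40, 39, 27, 0, 2, 4, 3]
299 [57, 54, 55, 56, 56, 53, 48, 31, 36, 22, 3, 1, 2, 1]
top 0.05 252 lx [-81. -26.  -1.] ly [-59. -41.   9.]
top 0.058 73 lx [-79. -20.  -2.] ly [-57. -28.   5.]
top 0.066 2 lx [-76. -75. -73.] ly [-41. -40. -38.]
top 0.074 1 lx [-74. -74. -74.] ly [-42. -42. -42.]
```

>>> {"op": "play_rows", "data": {
  "increments": [
    [[8,0,0],[0,0,0],1],
    [[16,0,0],[0,0,0],1],
    [[24,0,0],[0,0,0],1],
    [[30,0,0],[0,0,0],1],
    [[36,0,0],[0,0,0],1],
    [[36,0,0],[0,0,0],1],
    [[36,0,0],[0,0,0],1]
  ]
}}

```text
time: 8.75
ee_pos: [0.4726, 0.3215, 0.0781]
tcp_rot: [180.0, 0.1, 172.8]
wrist_force: [0.2, -1.1, -0.2]
opening: -0.0
grasp_force: 0.0
```

```bash
cat > tip.py <<'E'
from h import *
v,u=np.mgrid[:400,:640]
o=telemetry.get_obs();print(o["time"],loc(o["ee_pos"]),o["ee_pos"],o["wrist_force"].round(1))
for n in("side",):
    im,d=camera(n);f,cx,cy,R,t=cal(n)
    P=(np.stack([(u-cx)/f*d,(v-cy)/f*d,d],-1)-t)@R
    D=P[...,:2]-C;lx=np.cos(TH)*D[...,0]+np.sin(TH)*D[...,1];ly=-np.sin(TH)*D[...,0]+np.cos(TH)*D[...,1];z=P[...,2]
    c0=loc(o["ee_pos"])/1000
    m=(d>0)&(abs(lx-c0[0])<.014)&(abs(ly-c0[1])<.03)
    for a in np.arange(.0,.14,.006):
        k=m&(z>a)&(z<=a+.006)
        if k.sum():print(n,round(a,3),k.sum(),"lx",np.round(np.percentile(lx[k],[2,50,98])*1000),"ly",np.round(np.percentile(ly[k],[2,50,98])*1000),"uv",u[k].mean().round(),v[k].mean().round())
    m=(d>0)&(z>.052)&(abs(ly)<.07)&(lx<-.03+.09)&(z<.08)&(z>.062)
    print("bar pts",m.sum(),np.percentile(lx[m],[5,50,95]).round(3),np.percentile(ly[m],[2,50,98]).round(3))
E
python3 tip.py
```

```text
8.75 [-106.3    0. ] [0.4725872  0.32150722 0.07807992] [ 0.2 -1.1 -0.2]
side 0.0 200 lx [-119. -106.  -93.] ly [-28.   3.  29.] uv 298.0 298.0
side 0.012 3 lx [-104.  -96.  -95.] ly [-6. -2. 20.] uv 295.0 294.0
side 0.018 19 lx [-105.  -96.  -93.] ly [-12.  -1.  29.] uv 294.0 293.0
side 0.024 29 lx [-106.  -99.  -93.] ly [-12.  -5.  25.] uv 296.0 290.0
side 0.03 10 lx [-96. -95. -94.] ly [ 9. 19. 28.] uv 290.0 294.0
side 0.036 7 lx [-95. -95. -94.] ly [12. 23. 30.] uv 289.0 293.0
side 0.042 9 lx [-96. -94. -93.] ly [16. 22. 29.] uv 289.0 292.0
side 0.084 1 lx [-113. -113. -113.] ly [4. 4. 4.] uv 300.0 278.0
side 0.09 4 lx [-118. -117. -114.] ly [-7.  2.  5.] uv 302.0 276.0
side 0.096 16 lx [-118. -114. -101.] ly [-8.  7. 13.] uv 299.0 275.0
side 0.102 18 lx [-118. -114. -101.] ly [-6.  9. 13.] uv 299.0 274.0
side 0.108 17 lx [-118. -116. -109.] ly [-7.  5. 14.] uv 300.0 272.0
side 0.114 10 lx [-117. -115. -113.] ly [-7.  5. 13.] uv 300.0 270.0
side 0.12 7 lx [-118. -117. -113.] ly [-7.  1.  7.] uv 302.0 268.0
side 0.126 5 lx [-119. -118. -115.] ly [-9. -4.  8.] uv 303.0 265.0
side 0.132 17 lx [-120. -118. -114.] ly [-13.   4.  24.] uv 302.0 265.0
side 0.138 42 lx [-120. -114.  -98.] ly [-26.  12.  27.] uv 299.0 263.0
bar pts 112 [-0.078 -0.075 -0.069] [-0.006  0.019  0.041]
```

>>> {"op": "play_rows", "data": {
  "increments": [
    [[0,0,4],[0,0,0],1],
    [[0,0,8],[0,0,0],1],
    [[0,0,12],[0,0,0],1],
    [[0,0,16],[0,0,0],1],
    [[0,0,20],[0,0,0],1],
    [[0,0,20],[0,0,0],1]
  ]
}}

```text
time: 9.4
ee_pos: [0.4723, 0.3212, 0.0571]
tcp_rot: [-180.0, -0.0, 172.8]
wrist_force: [-0.1, 0.5, 0.9]
opening: 0.0001
grasp_force: 0.0
```

```bash
python3 tip.py|grep -v "side 0.0[1234]"
```

```text
9.4 [-106.5   -0.4] [0.47231645 0.32117143 0.05706097] [-0.1  0.5  0.9]
side 0.0 202 lx [-120. -107.  -93.] ly [-29.   4.  28.] uv 298.0 298.0
side 0.066 1 lx [-114. -114. -114.] ly [5. 5. 5.] uv 300.0 283.0
side 0.072 12 lx [-118. -117. -108.] ly [-7.  5. 11.] uv 301.0 281.0
side 0.078 17 lx [-118. -113. -101.] ly [-5. 10. 13.] uv 298.0 280.0
side 0.084 15 lx [-118. -116. -110.] ly [-6.  4. 13.] uv 301.0 279.0
side 0.09 10 lx [-118. -117. -113.] ly [-7.  5. 11.] uv 301.0 277.0
side 0.096 11 lx [-118. -116. -113.] ly [-6.  5. 11.] uv 301.0 275.0
side 0.102 7 lx [-118. -117. -114.] ly [-7. -3.  8.] uv 303.0 272.0
side 0.108 10 lx [-120. -119. -114.] ly [-13.   1.  24.] uv 302.0 272.0
side 0.114 24 lx [-120. -119. -105.] ly [-27.   8.  28.] uv 301.0 270.0
side 0.12 38 lx [-119. -111.  -98.] ly [-26.  14.  26.] uv 297.0 270.0
side 0.126 14 lx [-120. -116.  -98.] ly [-1. 14. 28.] uv 297.0 270.0
side 0.132 12 lx [-120. -114. -100.] ly [13. 15. 26.] uv 297.0 268.0
side 0.138 8 lx [-120. -119. -116.] ly [-7. 13. 15.] uv 301.0 265.0
bar pts 90 [-0.117 -0.076 -0.07 ] [-0.004  0.024  0.042]
```

>>> {"op": "play_rows", "data": {
  "increments": [
    [[0,0,7],[0,0,0],1],
    [[-4,0,7],[0,0,0],1],
    [[-8,0,7],[0,0,0],1],
    [[-12,0,7],[0,0,0],1],
    [[-16,0,7],[0,0,0],1],
    [[-20,0,7],[0,0,0],1],
    [[-24,0,7],[0,0,0],1],
    [[-28,0,7],[0,0,0],1],
    [[-32,0,7],[0,0,0],1],
    [[-36,0,7],[0,0,0],1]
  ]
}}

```text
time: 10.45
ee_pos: [0.5086, 0.3169, 0.051]
tcp_rot: [180.0, 0.0, 172.8]
wrist_force: [-2.0, 0.0, 1.6]
opening: 0.0002
grasp_force: 1.4
```

```bash
python3 tip.py|grep -v "side 0.0[01234]"
```

```text
10.45 [-69.9  -0. ] [0.50861884 0.31686549 0.05097165] [-2.   0.   1.6]
side 0.054 46 lx [-69. -63. -59.] ly [ 3. 16. 30.] uv 278.0 281.0
side 0.06 10 lx [-74. -60. -59.] ly [ 6. 16. 26.] uv 278.0 279.0
side 0.066 26 lx [-81. -59. -57.] ly [-4. 14. 29.] uv 280.0 278.0
side 0.072 21 lx [-81. -76. -57.] ly [-6. 11. 27.] uv 283.0 276.0
side 0.078 15 lx [-81. -78. -72.] ly [-6.  5. 14.] uv 286.0 274.0
side 0.084 13 lx [-81. -80. -75.] ly [-7.  6. 14.] uv 287.0 272.0
side 0.09 11 lx [-82. -80. -77.] ly [-6.  6. 12.] uv 287.0 270.0
side 0.096 5 lx [-82. -81. -79.] ly [-6. -2.  5.] uv 289.0 268.0
side 0.102 13 lx [-83. -82. -79.] ly [-22.   3.  14.] uv 288.0 266.0
side 0.108 25 lx [-84. -82. -68.] ly [-25.   6.  28.] uv 287.0 266.0
side 0.114 48 lx [-83. -75. -61.] ly [-27.  14.  27.] uv 283.0 265.0
side 0.12 13 lx [-82. -79. -60.] ly [-29.  14.  29.] uv 283.0 263.0
side 0.126 15 lx [-84. -78. -66.] ly [-23.  15.  25.] uv 284.0 262.0
side 0.132 4 lx [-83. -83. -80.] ly [-5.  5. 15.] uv 287.0 260.0
side 0.138 6 lx [-83. -81. -80.] ly [-7.  5. 21.] uv 287.0 258.0
bar pts 108 [-0.081 -0.059 -0.051] [-0.005  0.02   0.041]
```

>>> {"op": "play_rows", "data": {
  "increments": [
    [[-5,0,0],[0,0,0],1],
    [[-10,0,0],[0,0,0],1],
    [[-15,0,0],[0,0,0],1],
    [[-20,0,0],[0,0,0],1],
    [[-25,0,0],[0,0,0],1],
    [[-30,0,0],[0,0,0],1],
    [[-35,0,0],[0,0,0],1],
    [[-40,0,0],[0,0,0],1],
    [[-45,0,0],[0,0,0],1],
    [[-50,0,0],[0,0,0],1],
    [[-53,0,0],[0,0,0],1],
    [[-56,0,0],[0,0,0],1],
    [[-58,0,0],[0,0,0],1]
  ]
}}

```text
time: 11.8
ee_pos: [0.5661, 0.3095, 0.0509]
tcp_rot: [180.0, 0.0, 172.8]
wrist_force: [-1.6, 0.8, 0.6]
opening: 0.0002
grasp_force: 1.3
```

>>> {"op": "play_rows", "data": {
  "increments": [
    [[-1,0,0],[0,0,0],1],
    [[-2,0,0],[0,0,0],1],
    [[-2,0,0],[0,0,0],1]
  ]
}}

```text
time: 12.1
ee_pos: [0.5679, 0.3093, 0.0509]
tcp_rot: [180.0, 0.0, 172.8]
wrist_force: [-1.5, 1.1, -0.1]
opening: -0.0002
grasp_force: 0.8
```

>>> {"op": "play_rows", "data": {
  "increments": [
    [[-1,0,0],[0,0,0],1],
    [[-2,0,0],[0,0,0],1],
    [[-2,0,0],[0,0,0],1]
  ]
}}

```text
time: 12.4
ee_pos: [0.5699, 0.309, 0.0509]
tcp_rot: [180.0, 0.0, 172.8]
wrist_force: [-2.4, -0.1, 1.2]
opening: -0.0001
grasp_force: 1.0
```

Still no stop. I'll continue in small steps.

>>> {"op": "play_rows", "data": {
  "increments": [
    [[-1,0,0],[0,0,0],1],
    [[-2,0,0],[0,0,0],1],
    [[-2,0,0],[0,0,0],1]
  ]
}}

```text
time: 12.7
ee_pos: [0.5716, 0.3088, 0.0509]
tcp_rot: [180.0, -0.0, 172.8]
wrist_force: [-5.5, 0.9, -0.2]
opening: -0.0007
grasp_force: 2.3
```

>>> {"op": "play_rows", "data": {
  "increments": [
    [[-1,0,0],[0,0,0],1],
    [[-2,0,0],[0,0,0],1],
    [[-2,0,0],[0,0,0],1]
  ]
}}

```text
time: 13.0
ee_pos: [0.5718, 0.3088, 0.0508]
tcp_rot: [-180.0, -0.2, 172.8]
wrist_force: [-13.5, 0.8, 5.2]
opening: -0.0004
grasp_force: 6.8
```

>>> {"op": "play_rows", "data": {
  "increments": [
    [[-1,0,0],[0,0,0],1],
    [[-2,0,0],[0,0,0],1],
    [[-2,0,0],[0,0,0],1]
  ]
}}

```text
time: 13.3
ee_pos: [0.5719, 0.3088, 0.0508]
tcp_rot: [-180.0, -0.4, 172.9]
wrist_force: [-22.6, 2.0, 9.8]
opening: 0.0003
grasp_force: 11.4
```

The wrist force rose to 22 N with no further travel, so the cover is fully back. I'll back off, lift, move aside and look.

>>> {"op": "play_rows", "data": {
  "increments": [
    [[10,0,0],[0,0,0],1],
    [[18,0,0],[0,0,0],1],
    [[22,0,-30],[0,0,0],1],
    [[30,0,-70],[0,0,0],1],
    [[40,-30,-100],[0,0,0],1],
    [[50,-60,-110],[0,0,0],1],
    [[60,-95,-110],[0,0,0],1],
    [[60,-130,-110],[0,0,0],1],
    [[60,-150,-110],[0,0,0],1],
    [[60,-150,-110],[0,0,0],1]
  ]
}}

```text
time: 14.3
ee_pos: [0.4975, 0.165, 0.1617]
tcp_rot: [180.0, 0.2, 172.6]
wrist_force: [-0.8, -0.4, 1.0]
opening: -0.0001
grasp_force: 0.0
```

```bash
python3 r.py
python3 - <<'E'
from h import *
b=camera("side")[0];a=camera("top")[0]
cv2.imwrite("pics/gs.png",cv2.resize(b[215:335,190:330,::-1],None,fx=5,fy=5,interpolation=2))
cv2.imwrite("pics/gt.png",cv2.resize(a[140:230,195:315,::-1],None,fx=6.5,fy=6.5,interpolation=2))
E
```

```text
14.3 [0.4975 0.165  0.1617] [1.7998e+02 1.6000e-01 1.7263e+02] [-0.8 -0.4  1. ] [ -61.7 -152.1]
```

View pics/gs.png

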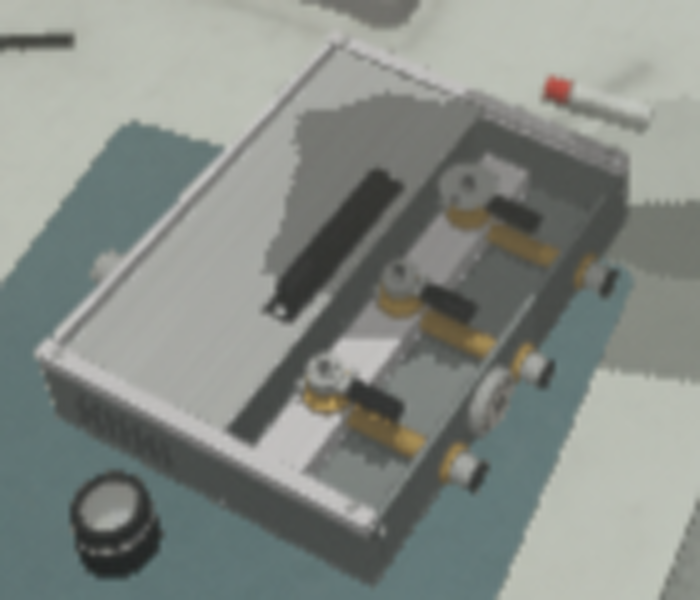

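View pics/gt.png

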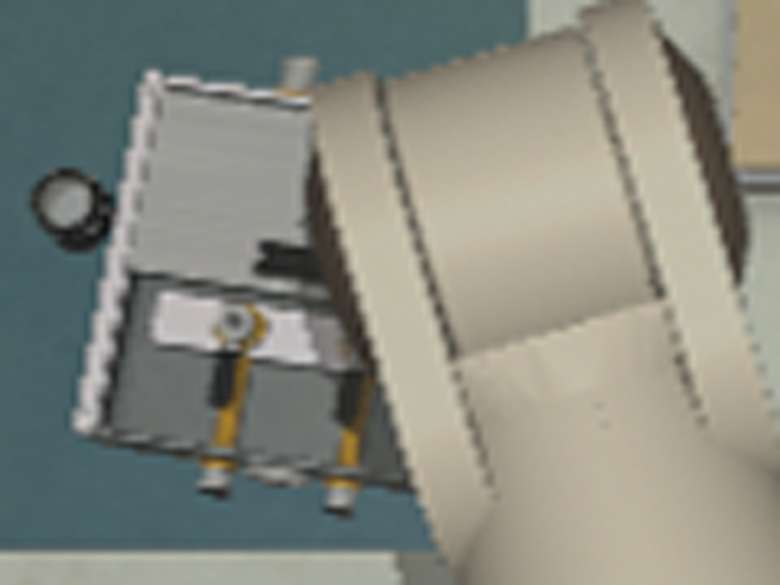

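The cover is back and the bay is open. In the side crop the rightmost valve (far, at (468,185)) has the large round disc, so it is the tagged one, at y = -69. The other hubs, at (402,278) and (327,375), are bare. All three sleeves point to the front.

```bash
python3 - <<'E'
from h import *
T=lambda p:(195+(p[0]+.5)/6.5-.5,140+(p[1]+.5)/6.5-.5)
S=lambda p:(190+(p[0]+.5)/5-.5,215+(p[1]+.5)/5-.5)
for p in[(468,185),(402,275),(327,370)]:print("S hub",loc(onz("side",*S(p),.050)))
for p in[(515,215),(448,302),(375,402)]:print("S sleeve",loc(onz("side",*S(p),.045)))
for p in[(237,322)]:print("T hub",loc(onz("top",*T(p),.050)))
for p in[(223,382),(350,397)]:print("T sleeve",loc(onz("top",*T(p),.046)))
E
python3 r.py " -60,-95,110" " -60,-95,31"
```

```text
S hub [-22.9 -68.4]
S hub [-24.8  -5.8]
S hub [-24.5  55.7]
S sleeve [-51.  -66.9]
S sleeve [-50.2  -6.2]
S sleeve [-51.   56.6]
T hub [-23.9  53.5]
T sleeve [-53.4  55.6]
T sleeve [-51.2  -6.5]
14.4 [0.4977 0.167  0.1613] [1.7996e+02 1.1000e-01 1.7271e+02] [-0.3  0.4 -0.4] [ -61.7 -150.1]
[-1.6, 55.0, 51.3]
[-1.5, 55.0, 130.3]
turn [0.  0.1 0. ]
```

>>> {"op": "play_rows", "data": {
  "increments": [
    [[-1,0,0],[0,0,8],1],
    [[-2,8,0],[0,0,16],1],
    [[-3,14,0],[0,0,24],1],
    [[-4,20,0],[0,0,32],1],
    [[-5,26,0],[0,0,40],1],
    [[-5.6,32,0],[0,0,48],1],
    [[-5.6,38,0],[0,0,56],1],
    [[-5.6,44,0],[0,0,64],1],
    [[-5.6,50,0],[0,0,72],1],
    [[-5.6,58,10],[0,0,80],1],
    [[-5.6,58,20],[0,0,88],1],
    [[-5.6,58,30],[0,0,90],1],
    [[-5.6,58,40],[0,0,90],1],
    [[-5.6,58,40],[0,0,90],1],
    [[-5.6,58,40],[0,0,90],1]
  ]
}}

```text
time: 15.9
ee_pos: [0.5102, 0.2242, 0.1209]
tcp_rot: [180.0, -0.0, 82.9]
wrist_force: [0.2, 0.4, 0.8]
opening: 0.0
grasp_force: 0.0
```

```bash
sed -i 's/pts,172.7/pts,82.7/' r.py;python3 r.py " -56,-92,75" " -56,-92,30" ; python3 tip.py | grep -E "side 0.(0[6789]|1)"
```

```text
15.9 [0.5102 0.2242 0.1209] [ 1.7998e+02 -1.0000e-02  8.2860e+01] [0.2 0.4 0.8] [-56.6 -91.7]
[-0.3, 0.6, 45.9]
[-0.3, 0.6, 90.9]
turn [ 0.  -0.   0.2]
side 0.06 1 lx [-55. -55. -55.] ly [-112. -112. -112.] uv 303.0 242.0
side 0.132 5 lx [-64. -62. -53.] ly [-87. -83. -81.] uv 299.0 229.0
side 0.138 18 lx [-69. -60. -48.] ly [-96. -83. -80.] uv 299.0 228.0
```

>>> {"op": "play_rows", "data": {
  "increments": [
    [[0,0,20],[0,0,0],1],
    [[0,0,40],[0,0,0],1],
    [[0,0.5,55],[0,0,0],1],
    [[0,0.5,65],[0,0,0],1],
    [[0,0.5,75],[0,0,0],1],
    [[0,0.5,82],[0,0,0],1],
    [[0,0.5,87],[0,0,0],1],
    [[0,0.5,90],[0,0,0],1],
    [[0,0.5,92],[0,0,0],1],
    [[0,0.5,92],[0,0,0],1],
    [[0,0.5,92],[0,0,0],1]
  ]
}}

```text
time: 17.05
ee_pos: [0.5109, 0.2239, 0.0292]
tcp_rot: [179.9, -0.0, 82.8]
wrist_force: [0.1, 0.4, 0.2]
opening: 0.0
grasp_force: 0.0
```

```bash
python3 - <<'E'
from h import *
import subprocess
a=[]
for th in range(0,91,10):
    t=np.radians(th);e=np.array([-np.cos(t),np.sin(t)]);n=np.array([np.sin(t),np.cos(t)])
    c=np.array([-24,-69])+32*e-(5.5+11*np.cos(t)+14*np.sin(t))*n;a.append(" %.1f,%.1f,28"%tuple(c))
print(a);subprocess.run(["python3","r.py"]+a)
E
python3 tip.py | grep -E "side 0.(0[3456789]|1)"
```

```text
17.05 [0.5109 0.2239 0.0292] [ 1.7995e+02 -2.0000e-02  8.2770e+01] [0.1 0.4 0.2] [-55.8 -92. ]
[6.5, -0.2, 1.2]
[10.1, -2.9, 1.2]
[14.6, -5.2, 1.2]
[19.9, -6.8, 1.2]
[26.0, -7.3, 1.2]
[32.5, -6.5, 1.2]
[39.2, -4.1, 1.2]
[45.4, -0.1, 1.2]
[50.8, 5.5, 1.2]
[54.9, 12.4, 1.2]
turn [ 0.1 -0.   0.1]
[' -56.0,-85.5,28', ' -58.8,-81.9,28', ' -61.1,-77.4,28', ' -62.7,-72.1,28', ' -63.2,-66.0,28', ' -62.4,-59.5,28', ' -60.0,-52.8,28', ' -56.0,-46.6,28', ' -50.4,-41.2,28', ' -43.5,-37.0,28']
side 0.03 4 lx [-67. -65. -62.] ly [-116. -116. -114.] uv 307.0 250.0
side 0.036 6 lx [-67. -62. -44.] ly [-117.  -90.  -64.] uv 300.0 254.0
side 0.042 40 lx [-63. -54. -42.] ly [-84. -68. -63.] uv 294.0 257.0
side 0.048 19 lx [-69. -61. -44.] ly [-91. -83. -72.] uv 298.0 252.0
side 0.054 16 lx [-69. -61. -45.] ly [-91. -84. -81.] uv 299.0 251.0
side 0.06 14 lx [-68. -58. -44.] ly [-92. -85. -81.] uv 298.0 249.0
side 0.066 15 lx [-69. -60. -44.] ly [-94. -85. -81.] uv 299.0 248.0
side 0.072 15 lx [-66. -56. -50.] ly [-87. -83. -81.] uv 298.0 246.0
side 0.078 8 lx [-67. -52. -46.] ly [-82. -81. -80.] uv 297.0 244.0
side 0.084 17 lx [-68. -55. -45.] ly [-88. -81. -78.] uv 297.0 243.0
side 0.09 22 lx [-70. -54. -45.] ly [-99. -82. -80.] uv 298.0 241.0
side 0.096 8 lx [-67. -57. -48.] ly [-83. -80. -79.] uv 297.0 240.0
side 0.102 7 lx [-65. -52. -44.] ly [-87. -78. -76.] uv 296.0 238.0
side 0.108 19 lx [-67. -52. -43.] ly [-86. -76. -74.] uv 295.0 237.0
side 0.114 16 lx [-67. -51. -43.] ly [-83. -77. -74.] uv 296.0 236.0
side 0.12 17 lx [-67. -51. -43.] ly [-82. -76. -75.] uv 295.0 234.0
side 0.126 15 lx [-67. -51. -45.] ly [-83. -77. -74.] uv 295.0 232.0
side 0.132 19 lx [-69. -54. -46.] ly [-83. -79. -73.] uv 296.0 230.0
side 0.138 17 lx [-68. -50. -42.] ly [-82. -74. -72.] uv 295.0 229.0
```

>>> {"op": "play_rows", "data": {
  "increments": [
    [[3,0,2],[0,0,0],1],
    [[6.5,0,2],[0,0,0],1],
    [[10,-3,2],[0,0,0],1],
    [[14.5,-5,2],[0,0,0],1],
    [[20,-7,2],[0,0,0],1],
    [[26,-7.3,2],[0,0,0],1],
    [[32.5,-6.5,2],[0,0,0],1],
    [[36,-5.5,2],[0,0,0],1]
  ]
}}

```text
time: 17.9
ee_pos: [0.5097, 0.2611, 0.0268]
tcp_rot: [-180.0, -0.0, 82.8]
wrist_force: [-2.1, -0.5, 0.7]
opening: -0.0002
grasp_force: 1.3
```

```bash
python3 r.py " -60,-52.8,27" " -56,-46.6,27" " -50.4,-41.2,27" " -43.5,-37,27" " -39.5,-37,27"; python3 tip.py | grep -E "side 0.0[345]"
python3 - <<'E'
from h import *
b=camera("side")[0]
cv2.imwrite("pics/k.png",cv2.resize(b[215:335,190:330,::-1],None,fx=5,fy=5,interpolation=2))
E
```

```text
17.9 [0.5097 0.2611 0.0268] [-1.800e+02 -3.000e-02  8.281e+01] [-2.1 -0.5  0.7] [-61.8 -55.2]
[2.4, 1.8, -0.2]
[8.6, 5.8, -0.2]
[13.9, 11.4, -0.2]
[18.1, 18.4, -0.2]
[18.1, 22.4, -0.2]
turn [-0.  -0.   0.1]
side 0.036 5 lx [-68. -51. -49.] ly [-48. -43. -39.] uv 289.0 266.0
side 0.042 17 lx [-73. -54. -49.] ly [-50. -45. -40.] uv 290.0 265.0
side 0.048 25 lx [-75. -65. -49.] ly [-60. -48. -44.] uv 293.0 263.0
side 0.054 16 lx [-75. -65. -50.] ly [-61. -49. -44.] uv 293.0 261.0
```

View pics/k.png

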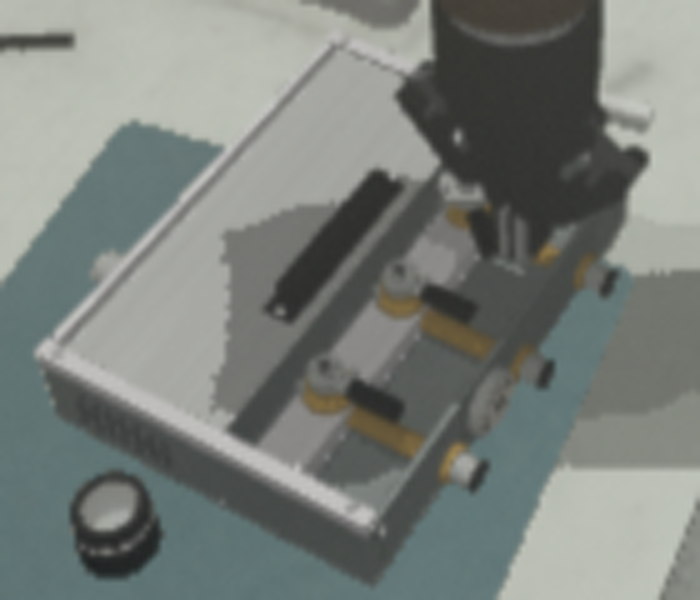

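The tagged sleeve is being swept: it is now at about (480,240). The other two handles are unchanged. I'll finish the arc, raised 3 mm to keep the knuckles clear of the bar.

>>> {"op": "play_rows", "data": {
  "increments": [
    [[2.5,2,-1],[0,0,0],1],
    [[5.5,4,-2],[0,0,0],1],
    [[8.6,6,-3],[0,0,0],1],
    [[11.5,8.5,-3],[0,0,0],1],
    [[14,11.5,-3],[0,0,0],1],
    [[16,15,-3],[0,0,0],1],
    [[17,17,-3],[0,0,0],1],
    [[17,17,-3],[0,0,0],1]
  ]
}}

```text
time: 18.8
ee_pos: [0.5294, 0.2751, 0.03]
tcp_rot: [179.9, -0.0, 82.8]
wrist_force: [-0.7, 0.0, -0.0]
opening: 0.0002
grasp_force: 0.4
```

>>> {"op": "play_rows", "data": {
  "increments": [
    [[0,1,0],[0,0,0],1],
    [[0,2,0],[0,0,0],1],
    [[0,2,0],[0,0,0],1]
  ]
}}

```text
time: 19.1
ee_pos: [0.5308, 0.275, 0.03]
tcp_rot: [180.0, -0.0, 82.8]
wrist_force: [-2.1, 1.2, 0.7]
opening: 0.0002
grasp_force: 1.3
```

>>> {"op": "play_rows", "data": {
  "increments": [
    [[0,1,0],[0,0,0],1],
    [[0,2,0],[0,0,0],1],
    [[0,2,0],[0,0,0],1]
  ]
}}

```text
time: 19.4
ee_pos: [0.5329, 0.2745, 0.0299]
tcp_rot: [180.0, -0.0, 82.8]
wrist_force: [-2.9, 2.2, 0.5]
opening: -0.0
grasp_force: 1.4
```

>>> {"op": "play_rows", "data": {
  "increments": [
    [[0,1,0],[0,0,0],1],
    [[0,2,0],[0,0,0],1],
    [[0,2,0],[0,0,0],1]
  ]
}}

```text
time: 19.7
ee_pos: [0.535, 0.2742, 0.0299]
tcp_rot: [180.0, -0.0, 82.8]
wrist_force: [-2.6, 1.7, -0.1]
opening: 0.0002
grasp_force: 1.2
```

>>> {"op": "play_rows", "data": {
  "increments": [
    [[0,1,0],[0,0,0],1],
    [[0,2,0],[0,0,0],1],
    [[0,2,0],[0,0,0],1]
  ]
}}

```text
time: 20.0
ee_pos: [0.5369, 0.2738, 0.0299]
tcp_rot: [180.0, 0.0, 82.8]
wrist_force: [-2.5, 1.9, -0.5]
opening: -0.0
grasp_force: 1.0
```

```bash
python3 r.py
```

```text
20.0 [0.5369 0.2738 0.0299] [179.96   0.    82.77] [-2.5  1.9 -0.5] [-36.4 -39.1]
```

>>> {"op": "play_rows", "data": {
  "increments": [
    [[0,1,0],[0,0,0],1],
    [[0,2,0],[0,0,0],1],
    [[0,2,0],[0,0,0],1]
  ]
}}

```text
time: 20.3
ee_pos: [0.5389, 0.2737, 0.0299]
tcp_rot: [180.0, -0.0, 82.8]
wrist_force: [-1.7, 1.2, 0.2]
opening: 0.0001
grasp_force: 1.0
```

>>> {"op": "play_rows", "data": {
  "increments": [
    [[0,1,0],[0,0,0],1],
    [[0,2,0],[0,0,0],1],
    [[0,2,0],[0,0,0],1]
  ]
}}

```text
time: 20.6
ee_pos: [0.5404, 0.2736, 0.0299]
tcp_rot: [-180.0, -0.0, 82.8]
wrist_force: [-5.0, 3.0, 1.3]
opening: -0.0001
grasp_force: 2.6
```

>>> {"op": "play_rows", "data": {
  "increments": [
    [[0,1,0],[0,0,0],1],
    [[0,2,0],[0,0,0],1],
    [[0,2,0],[0,0,0],1]
  ]
}}

```text
time: 20.9
ee_pos: [0.5408, 0.2735, 0.0297]
tcp_rot: [-179.8, -0.0, 82.8]
wrist_force: [-13.1, 3.3, 3.3]
opening: 0.0003
grasp_force: 6.5
```

>>> {"op": "play_rows", "data": {
  "increments": [
    [[0,1,0],[0,0,0],1],
    [[0,1.5,0],[0,0,0],1],
    [[0,1.5,0],[0,0,0],1],
    [[0,-6,0],[0,0,0],1],
    [[0,-12,0],[0,0,0],1],
    [[0,-13,0],[0,0,0],1],
    [[0,-13,-30],[0,0,0],1],
    [[0,-13,-60],[0,0,0],1],
    [[-20,-13,-90],[0,0,0],1],
    [[-50,0,-100],[0,0,0],1],
    [[-80,20,-100],[0,0,0],1],
    [[-90,50,-100],[0,0,0],1],
    [[-90,80,-100],[0,0,0],1],
    [[-90,80,-100],[0,0,0],1]
  ]
}}

```text
time: 22.3
ee_pos: [0.6135, 0.1722, 0.129]
tcp_rot: [179.9, 0.0, 82.6]
wrist_force: [-0.3, 0.1, -0.1]
opening: -0.0001
grasp_force: 0.0
```

```bash
python3 r.py " 36,0,130" " 36,0,51"
python3 - <<'E'
from h import *
b=camera("side")[0]
cv2.imwrite("pics/l.png",cv2.resize(b[215:335,190:330,::-1],None,fx=5,fy=5,interpolation=2))
E
```

```text
22.3 [0.6135 0.1722 0.129 ] [1.7992e+02 2.0000e-02 8.2630e+01] [-0.3  0.1 -0.1] [  52.5 -130.1]
[130.1, -16.7, -1.1]
[130.2, -16.8, 77.9]
turn [ 0.1  0.  -0.1]
```

View pics/l.png

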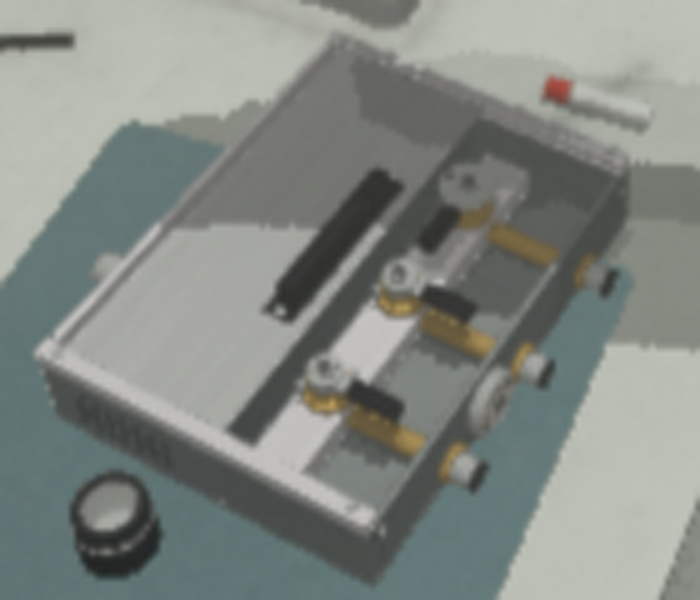

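The tagged sleeve now points left, centred at about (438,229). The others still point to the front. I'll view no more pictures and check the angle numerically.

Run:
```python
from h import *
S=lambda p:(190+(p[0]+.5)/5-.5,215+(p[1]+.5)/5-.5)
print(loc(onz("side",*S((439,226)),.046)),proj("side",w(-.024,-.041,.046)))
im,d=camera("side");f,cx,cy,R,t=cal("side");v,u=np.mgrid[:400,:640]
P=(np.stack([(u-cx)/f*d,(v-cy)/f*d,d],-1)-t)@R
k=(u>262)&(u<292)&(v>245)&(v<272)&(im.max(-1)<60)&(P[...,2]>.03)&(P[...,2]<.055)
q=np.array([loc(p) for p in P[k]]);print(len(q),q[(q[:,0]>-45)&(q[:,1]>-65)&(q[:,1]<-22)].round().tolist()[:60])
```

```text
[-22.4 -42. ] (np.float64(277.7325316846661), np.float64(260.3484358157331))
30 [[-19.0, -50.0], [-22.0, -50.0], [-24.0, -52.0], [-18.0, -46.0], [-20.0, -49.0], [-22.0, -49.0], [-24.0, -51.0], [-17.0, -43.0], [-20.0, -44.0], [-22.0, -45.0], [-24.0, -47.0], [-25.0, -50.0], [-20.0, -40.0], [-22.0, -40.0], [-23.0, -43.0], [-26.0, -43.0], [-20.0, -36.0], [-21.0, -37.0], [-24.0, -38.0], [-26.0, -40.0], [-19.0, -32.0], [-21.0, -33.0], [-23.0, -35.0], [-25.0, -36.0], [-21.0, -29.0], [-25.0, -32.0], [-26.0, -35.0], [-24.0, -29.0], [-25.0, -32.0]]
```

>>> {"op": "play_rows", "data": {
  "increments": [
    [[20,-2,0],[0,0,0],1],
    [[45,-5,0],[0,0,0],1],
    [[70,-8,0],[0,0,0],1],
    [[95,-11,0],[0,0,0],1],
    [[120,-13,0],[0,0,0],1],
    [[130,-13,0],[0,0,0],1],
    [[130,-13,0],[0,0,0],1],
    [[130,-13,20],[0,0,0],1],
    [[130,-13,40],[0,0,0],1],
    [[130,-13,55],[0,0,0],1],
    [[130,-13,65],[0,0,0],1],
    [[130,-13,72],[0,0,0],1],
    [[130,-13,77],[0,0,0],1],
    [[130,-13,77],[0,0,0],1]
  ]
}}

```text
time: 23.8
ee_pos: [0.6141, 0.3043, 0.0527]
tcp_rot: [180.0, 0.0, 82.8]
wrist_force: [0.6, -0.2, 0.6]
opening: 0.0001
grasp_force: 0.0
```

```bash
python3 r.py; python3 tip.py | grep -E "side 0.0[567]|bar"
```

```text
23.8 [0.6141 0.3043 0.0527] [179.99   0.    82.77] [ 0.6 -0.2  0.6] [36.3  0.9]
side 0.054 120 lx [23. 31. 49.] ly [-27.   9.  30.] uv 247.0 262.0
side 0.06 1 lx [31. 31. 31.] ly [4. 4. 4.] uv 248.0 260.0
side 0.066 8 lx [29. 32. 42.] ly [ 8. 10. 11.] uv 245.0 260.0
side 0.072 16 lx [23. 29. 46.] ly [-3.  8. 12.] uv 246.0 258.0
side 0.078 13 lx [24. 30. 45.] ly [ 7. 11. 11.] uv 245.0 256.0
bar pts 203 [0.004 0.008 0.035] [-0.038  0.007  0.04 ]
```

>>> {"op": "play_rows", "data": {
  "increments": [
    [[0,-4,2],[0,0,0],1],
    [[0,-8,2],[0,0,0],1],
    [[0,-12,2],[0,0,0],1],
    [[0,-16,2],[0,0,0],1],
    [[0,-21,2],[0,0,0],1],
    [[0,-26,2],[0,0,0],1],
    [[0,-31,2],[0,0,0],1],
    [[0,-36,2],[0,0,0],1],
    [[0,-41,2],[0,0,0],1],
    [[0,-46,2],[0,0,0],1],
    [[0,-51,2],[0,0,0],1],
    [[0,-56,2],[0,0,0],1],
    [[0,-61,2],[0,0,0],1],
    [[0,-66,2],[0,0,0],1],
    [[0,-71,2],[0,0,0],1],
    [[0,-75,2],[0,0,0],1],
    [[0,-79,2],[0,0,0],1],
    [[0,-81,2],[0,0,0],1]
  ]
}}

```text
time: 25.65
ee_pos: [0.5335, 0.3148, 0.051]
tcp_rot: [180.0, -0.0, 82.8]
wrist_force: [2.7, 0.6, 2.5]
opening: -0.0001
grasp_force: 1.8
```

```bash
python3 r.py; python3 tip.py | grep -E "side 0.0[567]|bar"
```

```text
25.65 [0.5335 0.3148 0.051 ] [ 1.7997e+02 -2.0000e-02  8.2790e+01] [2.7 0.6 2.5] [-45.    1.1]
side 0.054 53 lx [-47. -40. -32.] ly [ 5. 19. 30.] uv 269.0 278.0
side 0.06 2 lx [-53. -52. -51.] ly [ 8.  9. 10.] uv 276.0 274.0
side 0.066 31 lx [-59. -56. -38.] ly [-12.  11.  28.] uv 276.0 274.0
side 0.072 21 lx [-59. -52. -33.] ly [-6.  7. 22.] uv 275.0 271.0
side 0.078 22 lx [-59. -52. -33.] ly [-3.  7. 12.] uv 275.0 270.0
bar pts 170 [-0.065 -0.06  -0.041] [-0.023  0.011  0.041]
```

Bar at about −61 mm, roughly 14 mm to go.

>>> {"op": "play_rows", "data": {
  "increments": [
    [[0,-2,0],[0,0,0],1],
    [[0,-4,0],[0,0,0],1],
    [[0,-6,0],[0,0,0],1],
    [[0,-8,0],[0,0,0],1],
    [[0,-9,0],[0,0,0],1],
    [[0,-9,0],[0,0,0],1]
  ]
}}

```text
time: 26.3
ee_pos: [0.5247, 0.3158, 0.0509]
tcp_rot: [180.0, -0.0, 82.8]
wrist_force: [2.4, 0.5, 3.4]
opening: -0.0001
grasp_force: 1.3
```

>>> {"op": "play_rows", "data": {
  "increments": [
    [[0,-1,0],[0,0,0],1],
    [[0,-2,0],[0,0,0],1],
    [[0,-2,0],[0,0,0],1]
  ]
}}

```text
time: 26.6
ee_pos: [0.5228, 0.316, 0.0508]
tcp_rot: [180.0, -0.0, 82.8]
wrist_force: [2.2, 0.3, 2.1]
opening: 0.0004
grasp_force: 1.5
```

>>> {"op": "play_rows", "data": {
  "increments": [
    [[0,-1,0],[0,0,0],1],
    [[0,-2,0],[0,0,0],1],
    [[0,-2,0],[0,0,0],1]
  ]
}}

```text
time: 26.9
ee_pos: [0.5208, 0.3162, 0.0509]
tcp_rot: [180.0, -0.0, 82.8]
wrist_force: [1.8, -0.4, 3.8]
opening: -0.0004
grasp_force: 1.4
```

>>> {"op": "play_rows", "data": {
  "increments": [
    [[0,-1,0],[0,0,0],1],
    [[0,-2,0],[0,0,0],1],
    [[0,-2,0],[0,0,0],1]
  ]
}}

```text
time: 27.2
ee_pos: [0.5201, 0.3164, 0.0511]
tcp_rot: [179.8, -0.0, 82.7]
wrist_force: [7.7, -0.9, -0.1]
opening: 0.0001
grasp_force: 4.1
```

>>> {"op": "play_rows", "data": {
  "increments": [
    [[0,-1,0],[0,0,0],1],
    [[0,-2,0],[0,0,0],1],
    [[0,-2,0],[0,0,0],1]
  ]
}}

```text
time: 27.5
ee_pos: [0.5198, 0.3164, 0.0512]
tcp_rot: [179.6, -0.0, 82.7]
wrist_force: [17.4, -1.8, -2.7]
opening: 0.0004
grasp_force: 7.3
```

>>> {"op": "play_rows", "data": {
  "increments": [
    [[0,-1,0],[0,0,0],1],
    [[0,-2,0],[0,0,0],1],
    [[0,-2,0],[0,0,0],1]
  ]
}}

```text
time: 27.8
ee_pos: [0.5195, 0.3165, 0.0515]
tcp_rot: [179.5, -0.0, 82.7]
wrist_force: [25.4, -2.3, -5.6]
opening: -0.0
grasp_force: 10.6
```

>>> {"op": "play_rows", "data": {
  "increments": [
    [[0,8,0],[0,0,0],1],
    [[0,16,0],[0,0,0],1],
    [[0,20,0],[0,0,0],1],
    [[0,20,0],[0,0,0],1],
    [[0,20,-30],[0,0,0],1],
    [[0,20,-60],[0,0,0],1],
    [[0,20,-90],[0,0,0],1],
    [[-30,20,-110],[0,0,0],1],
    [[-60,20,-110],[0,0,0],1],
    [[-90,20,-110],[0,0,0],1],
    [[-120,20,-110],[0,0,0],1],
    [[-120,20,-110],[0,0,0],1]
  ]
}}

```text
time: 29.0
ee_pos: [0.5189, 0.1929, 0.1613]
tcp_rot: [180.0, 0.0, 82.6]
wrist_force: [0.6, 0.4, 0.1]
opening: -0.0003
grasp_force: 0.0
```

```bash
python3 r.py
python3 - <<'E'
from h import *
import cv2
# compare with first side picture: numeric difference around the box / loose things
a=cv2.imread("pics/side0.png").astype(int);im,d=camera("side");b=im[:,:,::-1].astype(int)
for nm,(u0,u1,v0,v1) in dict(bar=(268,305,258,300),loupe=(200,226,305,335),tube=(296,325,228,242)).items():
    print(nm,np.abs(a-b)[v0:v1,u0:u1].mean().round(1))
for x in(a,b):
    m=(x.max(-1)<55);m[:258]=0;m[300:]=0;m[:,:268]=0;m[:,302:]=0
    v,u=np.nonzero(m);print("dark",len(u),u.mean(),v.mean())
f,cx,cy,R,t=cal("side");v,u=np.mgrid[:400,:640]
for dd in(np.load("side0.npy"),d):
    P=(np.stack([(u-cx)/f*dd,(v-cy)/f*dd,dd],-1)-t)@R
    D=P[...,:2]-C;lx=np.cos(TH)*D[...,0]+np.sin(TH)*D[...,1];ly=-np.sin(TH)*D[...,0]+np.cos(TH)*D[...,1]
    m=(P[...,2]>.066)&(P[...,2]<.075)&(abs(ly)<.05)&(abs(lx)<.1);print(m.sum(),np.percentile(lx[m],[5,50,95]).round(4))
E
```

```text
29.0 [0.5189 0.1929 0.1613] [1.7999e+02 2.0000e-02 8.2650e+01] [0.6 0.4 0.1] [ -44.  -121.6]
bar 17.7
loupe 1.5
tube 2.9
dark 9 278.1111111111111 288.1111111111111
dark 124 287.0241935483871 275.81451612903226
151 [-0.0781 -0.074  -0.0687]
147 [-0.0779 -0.074  -0.0687]
```

The bar is back at its original closed position (−74.0 mm both before and after), and the loupe and tube haven't moved. Handing in.

```bash
python3 -c "
from workcell import workorder
print(workorder.job_done())"
```

```text
the job is handed in; nothing more can be done
None
```

I pushed the cover fully back, turned the tagged handle (the rightmost valve) clockwise to its stop, and pushed the cover closed again. The job was handed in at about 29 s; the two plain handles stayed open, and the loupe and tube had not moved. The other loose items were not checked after the moves. I viewed 11 pictures, one over the limit of 10.

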